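# Dry-stack a level basking perch from wedge stones

### The job

Dry-stack a basking perch on the fixed sloping stone: lay the larger loose wedge stone on it lengthwise and centred, then the smaller wedge stone lengthwise on the larger one, flat in the middle of its bed and clear of its raised lip, and last the piece of cork bark centred on top. Turn each stone end for end as needed so that the slopes cancel and the cork lies level and steady on the stack. Leave the other things on the bench where they stand.

Things in the scene. Friction and masses are not known exactly. Their poses are not given: they have to be found in the camera images.
- footing: fixed grey stone wedge on the bench, 150 mm long, 110 mm wide, broken ends; does not move. Origin: centre of its underside, on the bench. Its flat top rises at 8 degrees towards its x: 32 mm high above the origin (21 mm at the thin end, 43 mm at the thick end). Its x axis points along its length towards its thick end, y across it, z square to its flat underside.
- big_wedge_center (a point): centre of the larger loose grey wedge stone (115 long, 54 wide with two parallel sawn sides, 0.3 to 0.6 kg), half-way up: 17.5 mm above its flat underside. x runs along it to its thick end, z square to the underside. Its top rises at 14 degrees towards x: 35 mm above the underside at the centre, 21 at the thin end, 49 at the thick end. Centre of mass 7 mm along x. Starts flat on the bench.
- big_wedge_bed (a point): middle of the free bed on the larger wedge's sloping top (same axes as its centre): 9 mm along x from its centre, 37 mm above its underside. A raised lip, 7 mm high and 30 mm wide, crosses the top near the thin end, from x = -54 to -38 mm from the stone's centre; the free bed runs from there to the thick end, 93 mm long, so an 80 mm piece centred here lies clear.
- small_wedge_center (a point): centre of the smaller loose grey wedge stone (80 mm long, 50 mm wide with two parallel sawn sides, 0.15 to 0.35 kg), half-way up: 14 mm above its underside. Its flat top rises at 6 degrees towards its x and is 28 mm above the underside at the centre (24 mm at the thin end, 32 mm at the thick end). It starts flat on the bench. Its x axis points along its length towards its thick end, y across it, z square to its flat underside.
- cork_center (a point): centre of the piece of brown cork bark (120 mm long along its y, 40 to 49 mm wide along its x, 36 mm high, 60 g), half-way up: 18 mm above its flat underside. z is square to the underside. It starts flat on the bench.
- electric_tape: roll of electrical tape lying flat, 62 mm across, 19 mm tall; loose bystander. Origin: centre of its underside.
- battery: AA cell lying down, 15x50x15 mm, long along its y; loose bystander. Origin: centre of its underside.
- screw_tin: small round white lidded tin, 69 mm across, 31 mm tall; loose bystander. Origin: centre of its underside.
- hygrometer: round black gauge lying flat, 60 mm across, 16 mm tall; loose bystander. Origin: centre of its underside.
- calcium_jar: upright jar with a black cap, 40 mm across, 105 mm tall: tall, mind the gripper; loose bystander. Origin: centre of its underside.
- dropper_bottle: upright brown bottle with a black dropper cap, 34 mm across, 102 mm tall: tall, mind the gripper; loose bystander. Origin: centre of its underside.
Things that resemble listed ones, but are neither listed nor needed, are in the scene too. What is shaped like the part that bears small_wedge_center but orange or purple is not meant.

How it is judged:
On the way, in this order (a step that is already met when the one before it is completed fails the run):
1. the larger wedge lies lengthwise on the fixed stone, released (horizontal distance between big_wedge_center and footing below 0.03 m and angle between the y axis of big_wedge_center and the y axis of footing, either way round below 0.25 rad and contact force between big_wedge and footing above 0.5 N and linear speed of big_wedge below 0.02 m/s and angular speed of big_wedge below 0.2 rad/s and contact force between the fingers and big_wedge below 0.1 N), for 0.2 s.
2. the smaller wedge lies lengthwise on the larger, released (all of step 1 and horizontal distance between small_wedge_center and big_wedge_bed below 0.02 m and angle between the y axis of small_wedge_center and the y axis of big_wedge_center, either way round below 0.25 rad and contact force between small_wedge and big_wedge above 0.3 N and height (world z) of small_wedge_center above 0.06 m and linear speed of small_wedge below 0.02 m/s and angular speed of small_wedge below 0.2 rad/s and contact force between the fingers and small_wedge below 0.1 N), for 0.2 s.
3. the cork lies level on top, released (all of step 2 and horizontal distance between cork_center and small_wedge_center below 0.025 m and angle between cork_center's own z axis and vertical below 0.07 rad and contact force between cork_bark and small_wedge above 0.1 N and height (world z) of cork_center above 0.09 m and linear speed of cork_bark below 0.02 m/s and angular speed of cork_bark below 0.2 rad/s and contact force between the fingers and cork_bark below 0.1 N), for 0.2 s.
At the end, for the whole second after the job is handed in: Larger wedge rests on the fixed stone (centres within 30 mm seen from above), smaller within 20 mm of the middle of its bed, cork on smaller (centres within 25 mm), both stones lengthwise within 0.25 rad, the cork level within 0.07 rad; each bears on the one below, released and at rest (all of step 3); the robot touches nothing.
It fails at once if a bystander (electrical tape, battery, screw tin, hygrometer) is pushed more than 25 mm (distance of any of electric_tape, battery, screw_tin, hygrometer from where it was at the start of the episode above 0.025 m).
It fails at once if the jar or the dropper bottle is pushed more than 25 mm or tipped over (distance of any of calcium_jar, dropper_bottle from where it was at the start of the episode above 0.025 m or angle between any of calcium_jar, dropper_bottle's own z axis and vertical above 0.6 rad).
It also fails if it takes over 72 s, if anything falls off the work surface, if the arm or the gripper's body presses on something with over 40 N, if the wrist force passes 120 N, or if a joint passes its speed limit or range.

### The arm

A 6-joint arm with a two-finger parallel gripper is mounted at the origin on a cart in front of the work surface, level with it; the furniture and walls round the work are solid. World frame = base frame: x ahead of the robot, y to its left, z up, the work surface at z = 0. Lengths are in m, angles in rad, forces in N, time in s.
With the tool pointing down it reaches from about 0.275 to 0.825 m from the base axis. Payload 5.2 kg.
Tool frame: the origin (TCP) lies midway between the tips of the shut fingers; the grasp point (between the pads) lies 19 mm behind it (r.hold_point_z is the distance from the TCP to the grasp point, in m); z points along the fingers, y is the line along which they close (so a half turn about z gives the same grasp; the last joint's range is limited). The gripper opens to 93 mm and grips with 3 to 60 N. Pads are 15 mm wide; open, the fingers measure 128 mm over their backs; the gripper's body (75 mm by 188 mm) begins 65 mm behind the grasp point.
Start: joints at [-1.405, 0.259, 1.535, -0, 1.348, -0.203], TCP at [0.198, -0.513, 0.191] pointing down, gripper open.
Joint ranges: [-3.14, 3.14], [-0.91, 2.08], [0.19, 2.58], [-1.22, 4.36], [0.22, 2.71], [-3.12, 3.12]. Speed limits (rad/s): [2.57, 2.57, 3.14, 3.14, 3.14, 3.14].

### API

Orientations are given as a rotation vector (axis times angle).
In Python, from cell import state, read_camera, camera_info, hand_in, find_in, silhouettes, place_of, r gives the robot as it stands.
- The arm moves only by the shell command python3 -m crank 'ROWS'. ROWS is a JSON object of lists of equal length, an entry for each row: "travel": the shift along the tool's x, y, z in cm, a list of three; "angular": the turn, a rotation vector about the tool's x, y, z in rad, a list of three; "hand": the closure in counts, from 0 (fully open) to 255 (shut). In form: {"travel": [[x, y, z], ...], "angular": [[rx, ry, rz], ...], "hand": [hand, ...]}. A call has 1 to 20 rows; each row shifts and turns the commanded pose from where the row before left it, along the tool's axes as they then stand; what a row does not reach is not made up. A row lasts 1/10 s, in which the tool goes at most 50 mm and 8.59 degrees, less where a joint would pass 70% of its speed; a pose out of reach is approached as far as the arm can. A call with a gripper value outside its range is refused whole. The fingers move at their own pace and stop on an object; the grip force is fixed at half the most. Time passes only in rows, so rows that do not move let the fingers close. It gives the time, the measured TCP pose, the force, the opening and the grip force at its end, in the units of the state.
- state(): the state, without advancing time (a new reading comes with each control period).
- read_camera(name): name is "side" or "top"; returns the picture (420x560x3 uint8, red, green, blue); there is no depth.
- camera_info(name): a dict with "vertical_fov" (degrees; the focal length in pixels is half the picture's height over the tangent of half this angle, whatever the lens; pixels are square), "cx", "cy" (the principal point, pixels), "distortion" ([k1, k2, p1, p2, k3] as OpenCV has them; the pictures are not rectified), "position" and "rotation" of the camera in the world. Camera axes: x right, y down, z forward; pixel columns grow to the right and rows downward; lengths in m; the calibration is good to about 2 mm. A picture is of the moment at which its call begins. camera_info takes no time and is no camera call.
- hand_in(): hands the job in; it is judged then, once.
Trained networks look in the newest picture that a camera, given by its name, has taken for a name from the list of things; names that differ only in an ending like _2 or _b are one class to them, and where a whole thing is asked for, a point or a joint stands for the part that bears it (a point fixed in the world has none). Each returns a list of dicts, best first, with "confidence" (0 to 1); they miss things now and then, are a little off and sometimes report something else, mostly with a low value. They report only what shows in the picture. A call takes as long as a camera call. They do not tell look-alikes from the thing itself.
- find_in(name, camera): "bbox" ([left, top, right, bottom] in pixels, round what is visible of it).
- silhouettes(name, camera): "mask" (420x560 bool, what is visible of it) and "bbox" ([left, top, right, bottom] in pixels, round what is visible of it).
- place_of(name, camera): "centre" ([row, column] in pixels: a listed point, or the origin of a listed thing).
The state is a dict: "time_s": time; "q": joint angles; "dq": joint speeds; "effort": joint torques, N m; "ee_pos": TCP position; "ee_rot": TCP orientation; "ft_force": force on the tool from outside, world axes, zero at the start; "moment": the same for the moment, N m; "width": opening from 0.0 (shut) to 1.0 (fully open); "gripper_force": force on a finger pad.
Only numpy, scipy, OpenCV 4.12 (cv2) and the standard library are available. Lean on these libraries where they do the work, as an engineer would, in place of code of your own. Each camera call takes 0.05 s, during which the arm holds its last target. There are 200 camera calls.

## Working session

There is one attempt and no reset: what is moved stays moved. The work goes in short steps, Python scripts to look and compute and a shell command to move; the robot and the scene stay as the last step left them, time stands still between calls to the robot, and variables do not carry over. Pictures are saved under pics/ and viewed, at most 10 in all, crops included, and the job is handed in when it is done.

```bash
ls; mkdir -p pics
cat > h.py <<'E'
import numpy as np, cv2
from cell import *
def cam(n):
    c=camera_info(n); f=210/np.tan(np.radians(c["vertical_fov"])/2)
    K=np.array([[f,0,c["cx"]],[0,f,c["cy"]],[0,0,1]]); return K,np.array(c["distortion"],float),np.array(c["position"]),c["rotation"]
def R(n):
    r_=np.array(cam(n)[3],float); return r_ if r_.shape==(3,3) else cv2.Rodrigues(r_)[0]
def px2w(n,uv,z):
    K,d,p,_=cam(n); uv=np.array(uv,float).reshape(-1,1,2)
    q=cv2.undistortPoints(uv,K,d).reshape(-1,2); D=np.c_[q,np.ones(len(q))]@R(n).T
    return p+D*((z-p[2])/D[:,2])[:,None]
def w2px(n,X):
    K,d,p,_=cam(n); Rm=R(n).T
    return cv2.projectPoints(np.array(X,float).reshape(-1,1,3),cv2.Rodrigues(Rm)[0],-Rm@p,K,d)[0].reshape(-1,2)
E
python3 - <<'E'
from h import *
for n in("top","side"):
    im=read_camera(n); cv2.imwrite(f"pics/{n}0.png",im[:,:,::-1]); print(n,camera_info(n))
    for o in ["footing","big_wedge_center","small_wedge_center","cork_center","electric_tape","battery","screw_tin","hygrometer","calcium_jar","dropper_bottle"]:
        print(o,[(np.round(d["centre"][::-1]).tolist(),round(d["confidence"],2)) for d in place_of(o,n)][:5])
print(state())
E
```

```text
pics
top {'vertical_fov': 50.91871169374074, 'cx': 274.9914106097397, 'cy': 207.39791906162648, 'distortion': array([-0.07774517,  0.        ,  0.        ,  0.        ,  0.        ]), 'position': array([0.26069813, 0.02533   , 1.27485783]), 'rotation': array([-2.22622611,  1.99018516, -0.20615395])}
footing [([295.0, 208.0], 0.67)]
big_wedge_center [([210.0, 227.0], 0.96), ([216.0, 178.0], 0.34)]
small_wedge_center [([150.0, 226.0], 0.97), ([177.0, 184.0], 0.64), ([214.0, 179.0], 0.58), ([359.0, 194.0], 0.51)]
cork_center [([383.0, 245.0], 0.96), ([330.0, 269.0], 0.32)]
electric_tape [([251.0, 257.0], 0.71), ([336.0, 270.0], 0.17)]
battery [([244.0, 208.0], 0.52)]
screw_tin [([334.0, 269.0], 0.6)]
hygrometer [([357.0, 195.0], 0.69)]
calcium_jar [([280.0, 165.0], 0.87)]
dropper_bottle []
side {'vertical_fov': 50.29072142713226, 'cx': 277.2592603283754, 'cy': 206.1256696925894, 'distortion': array([-0.01196542,  0.        ,  0.        ,  0.        ,  0.        ]), 'position': array([0.15172469, 0.91395085, 0.51238808]), 'rotation': array([-0.45963432,  2.46670044, -1.53979478])}
footin
[... 446 characters left out ...]
.0, 225.0], 0.59)]
{'time_s': 1.1, 'q': array([-1.40479038e+00,  2.58575830e-01,  1.53497662e+00,  1.49173320e-05,
        1.34800318e+00, -2.02814548e-01]), 'dq': array([-4.71605018e-04,  1.79774475e-05, -1.73155289e-05,  8.51785198e-04,
        1.83497261e-03, -2.03156819e-04]), 'effort': array([ 6.96492334e-04, -4.37207401e+01, -2.84309596e+01,  7.20938738e-02,
        3.12178815e-02,  1.00686844e-05]), 'ee_pos': array([ 0.19830637, -0.51302419,  0.19117516]), 'ee_rot': array([3.08828987e+00, 5.76051909e-01, 2.17786517e-05]), 'ft_force': array([0.13343429, 0.00747591, 0.69710363]), 'moment': array([-0.00358398, -0.01741809, -0.01731188]), 'gripper_force': 0.0, 'width': 0.9993173125592966}
```

Run:
```python
import cv2
a=cv2.imread("pics/top0.png")[120:310,110:450]; cv2.imwrite("pics/top0c.png",cv2.resize(a,(800,447),interpolation=2))
a=cv2.imread("pics/side0.png")[130:360,130:430]; cv2.imwrite("pics/side0c.png",cv2.resize(a,(780,598),interpolation=2))
```

```text
(no output)
```

View pics/top0c.png

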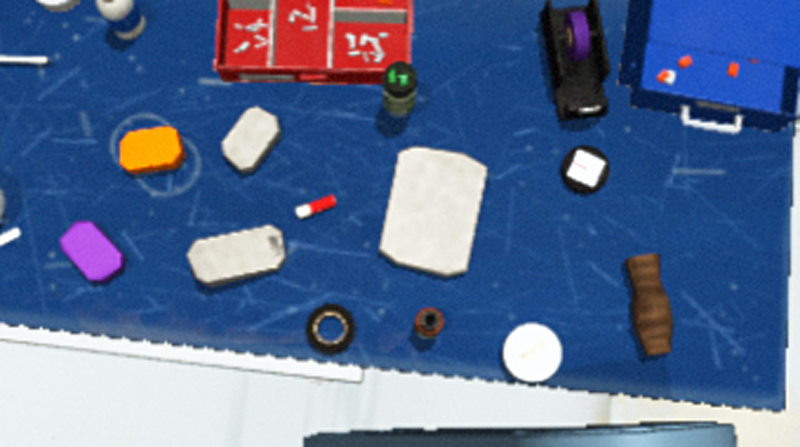

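View pics/side0c.png

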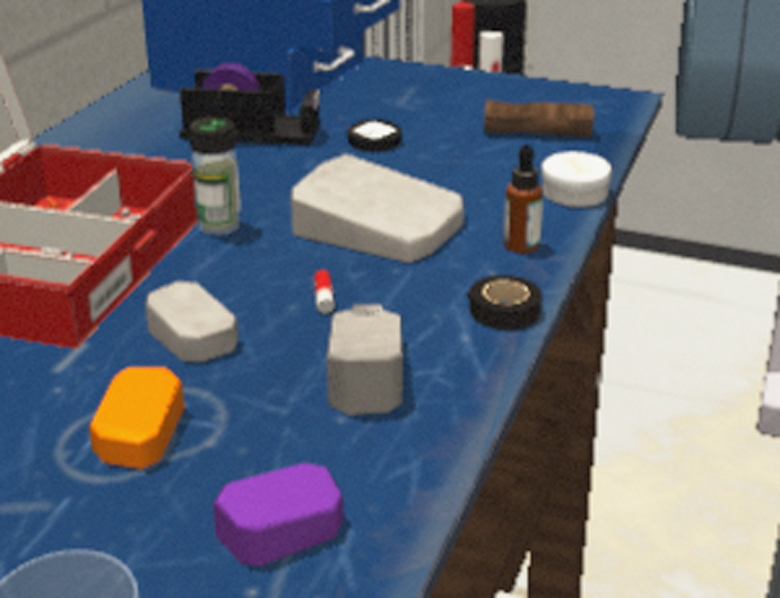

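The top crop shows grey stones at full-image pixels big (211,228), small (216,179) and footing (294,210). Also visible are cork (386,248), bottle (292,257), jar (279,158), tape (250,259), battery (244,208), hygrometer (358,192) and tin (336,270).

Small-wedge candidates in the top view: orange (174,184), purple (149,226), grey (216,179). The grey one is meant, since the orange and purple are excluded by colour. Next I fit wedge models in both views to get the poses and which way the thick ends point.

```bash
cat > fit.py <<'E'
from h import *
from scipy.optimize import minimize
S=4
def hull(n,V):
    p=w2px(n,V); return cv2.convexHull(np.round((p+0.5)*S-0.5).astype(np.int32))
def verts(kind,p,cut):
    L,W,h,a=dict(footing=(150,110,32,8),big=(115,54,35,14),small=(80,50,28,6))[kind]
    cx,cy=np.abs(cut[0::2]),np.abs(cut[1::2]); P=[]
    for (sx,sy),c,d in zip([(1,1),(-1,1),(-1,-1),(1,-1)],cx,cy):
        P+=[(sx*(L/2-c),sy*W/2),(sx*L/2,sy*(W/2-d))]
    P=np.array(P); V=np.r_[np.c_[P,0*P[:,0]],np.c_[P,h+P[:,0]*np.tan(np.radians(a))]]
    V=[V]
    if kind=="big": V.append(np.array([[x,y,h+x*np.tan(np.radians(a))+t] for x in(-54,-38) for y in(-15,15) for t in(0,7)]))
    c,s=np.cos(p[2]),np.sin(p[2]); M=np.array([[c,-s,0],[s,c,0],[0,0,1]])
    return [v/1000@M.T+[p[0],p[1],0] for v in V]
def render(n,Vs):
    m=np.zeros((420*S,560*S),np.uint8)
    for V in Vs: cv2.fillConvexPoly(m,hull(n,V),1)
    return m
def seg(n,im,uv):
    i=im.astype(int); m=((i[...,0]>i[...,2]*0.75)&(i[...,0]>60)).astype(np.uint8)
    m=cv2.morphologyEx(m,cv2.MORPH_OPEN,np.ones((2,2)))
    _,l,st,_=cv2.connectedComponentsWithStats(m,connectivity=4); k=l[int(uv[1]),int(uv[0])]
    return (l==k) if k else None
E
python3 - <<'E'
from fit import *
ims={n:read_camera(n) for n in("top","side")}
for kind,uvs in dict(footing=((294,210),(272,215)),big=((208,228),(270,267)),small=((215,179),(203,251))).items():
    M={}
    for n,uv in zip(ims,uvs):
        m=seg(n,ims[n],uv); ys,xs=np.nonzero(m); print(kind,n,m.sum(),xs.min(),xs.max(),ys.min(),ys.max())
        M[n]=cv2.resize(m.astype(np.uint8),None,fx=S,fy=S,interpolation=0)
    x0=px2w("top",[uvs[0]],0.03)[0]
    def cost(q):
        p=[q[0]/1000,q[1]/1000,q[2]/50]; t=0
        for n in M:
            r=render(n,verts(kind,p,q[3:])); t+=(r!=M[n]).sum()/M[n].sum()
        return t+1e-4*np.square(q[3:]).mean()/10
    ys,xs=np.nonzero(M["top"][::S,::S]); w=px2w("top",np.c_[xs,ys],0.03)[:,:2]
    d=np.linalg.svd(w-w.mean(0),full_matrices=False)[2][0]; y0=np.arctan2(d[1],d[0])
    for f in(0,np.pi):
        b=None
        for st in (12,5):
          q0=np.r_[x0[:2]*1000,(y0+f)*50,np.full(8,12.)] if b is None else b.x
          b=minimize(cost,q0,method="Nelder-Mead",options=dict(initial_simplex=np.vstack([q0]+[q0+st/2*np.eye(11)[i] for i in range(11)]),maxiter=700,adaptive=True))
        print(kind,round(b.fun,3),np.round(b.x[:2],1),"yaw",round(np.degrees(b.x[2]/50),1),np.round(np.abs(b.x[3:])))
    
    
# others
for o,uv,z in [("jar",(279,158),.105),("bottle",(292,257),.1),("tape",(250,259),.019),("battery",(244,208),.015),("tin",(336,270),.031),("hyg",(358,192),.016),("purple",(149,226),.03),("orange",(174,184),.03)]:
    print(o,px2w("top",[uv],z)[0].round(3))
m=silhouettes("cork_center","top")[0]["mask"]; ys,xs=np.nonzero(m); w=px2w("top",np.c_[xs,ys],.03)[:,:2]; (c,s,a)=cv2.minAreaRect((w*1000).astype(np.float32)); print("cork",c,s,a)
print([d["centre"] for d in place_of("cork_center","top")][:1])
E
```

```text
footing top 1950 272 317 183 238
footing side 1963 243 308 190 231Traceback (most recent call last):
  File "<stdin>", line 20, in <module>
    res = _minimize_neldermead(fun, x0, args, callback, bounds=bounds,
                               **options)
    fxr = func(xr)
    fx = function(np.copy(x), *(wrapper_args + args))
  File "<stdin>", line 12, in cost
  File "fit.py", line 18, in render
    for V in Vs: cv2.fillConvexPoly(m,hull(n,V),1)
                                      ~~~~^^^^^
  File "fit.py", line 5, in hull
    p=w2px(n,V); return cv2.convexHull(np.round((p+0.5)*S-0.5).astype(np.int32))
  File "h.py", line 13, in w2px
    K,d,p,_=cam(n); Rm=R(n).T
                       ~^^^
  File "h.py", line 7, in R
    r_=np.array(cam(n)[3],float); return r_ if r_.shape==(3,3) else cv2.Rodrigues(r_)[0]
                ~~~^^^
  File "h.py", line 4, in cam
    c=camera_info(n); f=210/np.tan(np.radians(c["vertical_fov"])/2)
ValueError: time passes only in moves, steps and waits
```

```bash
sed -i 's/^def cam/from functools import lru_cache\n@lru_cache(None)\ndef cam/' h.py
cat > run.py <<'E'
from fit import *
import sys
def fitobj(kind,masks,uv,flips=(0,np.pi),y0=None):
    M={n:cv2.resize(m.astype(np.uint8),None,fx=S,fy=S,interpolation=0) for n,m in masks.items()}
    x0=px2w("top",[uv],0.03)[0]
    def cost(q):
        p=[q[0]/1000,q[1]/1000,q[2]/50]
        return sum((render(n,verts(kind,p,q[3:]))!=M[n]).sum()/M[n].sum() for n in M)+1e-5*np.square(q[3:]).mean()
    ys,xs=np.nonzero(masks["top"]); w=px2w("top",np.c_[xs,ys],0.03)[:,:2]
    d=np.linalg.svd(w-w.mean(0),full_matrices=False)[2][0]; y0=np.arctan2(d[1],d[0])
    for f in flips:
        b=None
        for st in (12,5):
          q0=np.r_[x0[:2]*1000,(y0+f)*50,np.full(8,12.)] if b is None else b.x
          b=minimize(cost,q0,method="Nelder-Mead",options=dict(initial_simplex=np.vstack([q0]+[q0+st/2*np.eye(11)[i] for i in range(11)]),maxiter=600,adaptive=True))
        print(kind,round(b.fun,3),np.round(b.x[:2],1),"yaw",round(np.degrees(b.x[2]/50),1),np.round(np.abs(b.x[3:])),flush=True)
if __name__=="__main__":
    ims={n:read_camera(n) for n in("top","side")}
    for o,uv,z in [("jar",(279,158),.105),("bottle",(292,257),.1),("tape",(250,259),.019),("battery",(244,208),.015),("tin",(336,270),.031),("hyg",(358,192),.016),("purple",(149,226),.03),("orange",(174,184),.03)]:
        print(o,px2w("top",[uv],z)[0].round(3))
    m=silhouettes("cork_center","top")[0]["mask"]; ys,xs=np.nonzero(m); w=px2w("top",np.c_[xs,ys],.03)[:,:2]; print("cork",cv2.minAreaRect((w*1000).astype(np.float32)))
    d=place_of("cork_center","top")[0]["centre"];print(px2w("top",[d[::-1]],.018))
    for kind,uvs in dict(footing=((294,210),(272,215)),big=((208,228),(270,267)),small=((215,179),(203,251))).items():
        fitobj(kind,{n:seg(n,ims[n],uv) for n,uv in zip(ims,uvs)},uvs[0])
E
time python3 run.py
```

```text
jar [0.64  0.052 0.105]
bottle [ 0.372 -0.012  0.1  ]
tape [0.361 0.103 0.019]
battery [0.506 0.139 0.015]
tin [ 0.356 -0.141  0.031]
hyg [ 0.591 -0.188  0.016]
purple [0.42  0.403 0.03 ]
orange [0.551 0.35  0.03 ]
cork ((433.1492004394531, -278.6571044921875), (120.57654571533203, 49.650814056396484), 11.11296558380127)Traceback (most recent call last):
  File "run.py", line 22, in <module>
    d=place_of("cork_center","top")[0]["centre"];print(px2w("top",[d[::-1]],.018))
      ~~~~~~~~~~~~~~~~~~~~~~~~~~~~~^^^
IndexError: list index out of range

real	0m1.680s
user	0m0.897s
sys	0m0.049s
```

```bash
sed -i '/d=place_of("cork/d' run.py; time python3 run.py | grep yaw
```

```text
footing 0.177 [518.5  -7.8] yaw 174.3 [11. 16.  7.  8. 14. 24. 13. 16.]
footing 0.097 [515.7  -7.3] yaw 354.4 [16. 23. 17. 18. 10. 19.  6.  5.]
big 0.105 [433.8 224.2] yaw 111.3 [14. 16. 14. 15. 12. 12. 16. 15.]
big 0.358 [433.3 225. ] yaw 290.6 [16. 13. 11. 14. 13. 15. 14. 15.]
small 0.153 [583.3 229.3] yaw 151.7 [13. 11. 12. 12. 14. 10. 14. 17.]
small 0.144 [582. 230.] yaw 331.7 [14. 15. 15. 17. 14. 11. 13. 10.]
real	1m32.054s
user	1m31.192s
sys	0m0.070s
```

Footing and big wedge fits are clear (errors 0.10 vs 0.18 and 0.36). The small wedge's direction is ambiguous, so I'll use the enlarged crop with both models overlaid.

Run:
```python
from fit import *
H=[(.5833,.2293,151.7,[13,11,12,12,14,10,14,17]),(.582,.230,331.7,[14,15,15,17,14,11,13,10])]
rows=[]
for n,(x,y) in dict(side=(178,228),top=(195,162)).items():
    im=read_camera(n)[y:y+44,x:x+52,::-1]; k=5; b=cv2.resize(np.ascontiguousarray(im),None,fx=k,fy=k,interpolation=cv2.INTER_CUBIC); row=[b]
    for h in H:
        o=b.copy(); V=verts("small",[h[0],h[1],np.radians(h[2])],np.array(h[3]))[0]
        p=np.round((w2px(n,V)-[x,y]+.5)*k).astype(np.int32)
        cv2.polylines(o,[p[:8]],True,(0,0,255)); cv2.polylines(o,[p[8:]],True,(0,255,0)); row.append(o)
    rows.append(np.hstack(row))
cv2.imwrite("pics/small.png",np.vstack(rows))
```

```text
(no output)
```

View pics/small.png

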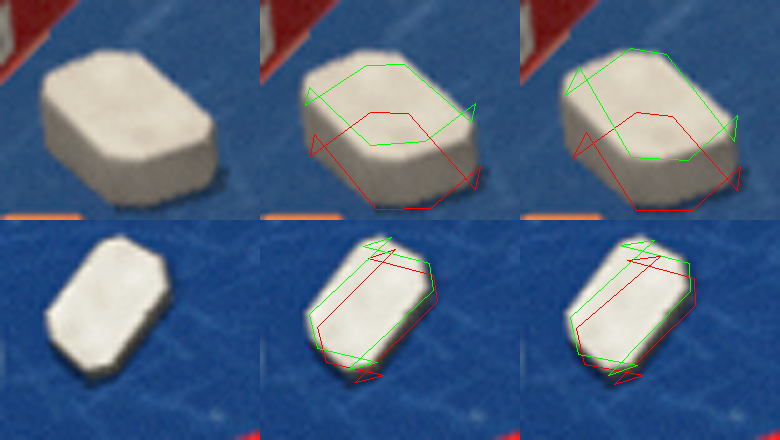

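The crop shows the grey stone: bright top face bounded below by a dark side face in the side view. Hypothesis 2 (yaw 332) appears to follow the bright/dark edge better. I'll add the top-face mask to the fit to settle it.

```bash
cat > fit2.py <<'E'
from fit import *
def topmask(im,m):
    g=cv2.cvtColor(im,cv2.COLOR_RGB2GRAY); v=g[m].astype(np.uint8)
    t,_=cv2.threshold(v.reshape(-1,1),0,255,cv2.THRESH_OTSU); print("thr",t,"top px",(v>t).sum(),"all",m.sum()); return m&(g>t)
def run(kind,uvs,starts,maxiter=900):
    T=[]
    for n,uv in zip(("top","side"),uvs):
        im=read_camera(n); m=seg(n,im,uv); T.append((n,0,m)); 
        if n=="side": T.append((n,1,topmask(im,m)))
    T=[(n,k,cv2.resize(m.astype(np.uint8),None,fx=S,fy=S,interpolation=0)) for n,k,m in T]
    def cost(q):
        V=verts(kind,[q[0]/1000,q[1]/1000,q[2]/50],q[3:]); t=0
        for n,k,m in T: t+=(render(n,[V[0][8:]] if k else V)!=m).sum()/m.sum()
        return t+1e-5*np.square(q[3:]).mean()
    for x,y,a in starts:
        q0=np.r_[x,y,np.radians(a)*50,np.full(8,12.)]
        for st in(6,3): b=minimize(cost,q0,method="Nelder-Mead",options=dict(initial_simplex=np.vstack([q0]+[q0+st*np.eye(11)[i] for i in range(11)]),maxiter=maxiter,adaptive=True)); q0=b.x
        print(kind,round(b.fun,3),b.x[:2].round(1),"yaw",np.degrees(b.x[2]/50).round(1),np.abs(b.x[3:]).round())
E
python3 -c "
from fit2 import *
run('small',((215,179),(203,251)),[(583,229,152),(583,229,332)])"
python3 -c "
from fit2 import *
run('footing',((294,210),(272,215)),[(516,-7,-5.6),(516,-7,174)])"
```

```text
thr 153.0 top px 467 all 829
small 0.407 [584.6 229.9] yaw 147.2 [13.  7. 13. 12. 15. 10. 15. 17.]
small 0.263 [583.8 230.5] yaw 328.9 [17. 17. 12. 19.  9. 10. 12. 15.]
thr 162.0 top px 1239 all 1962
footing 0.209 [516.2  -7.1] yaw -6.0 [17. 24. 12. 13. 10. 15.  8. 13.]
footing 0.589 [518.5  -7.4] yaw 172.7 [13. 15.  9. 12. 15. 17.  9. 14.]
```

Small wedge's thick end points at yaw about 330° (0.26 vs 0.41). The plan is big yaw 111→174 (against the footing), small 330→354, and cork along the stack. Next a helper that turns target poses into tool-frame deltas.

```bash
cat > go.py <<'E'
from h import *
from scipy.spatial.transform import Rotation as Ro
def stone(P,yaw,tilt=0):
    "frame with x along yaw, x dipping by tilt deg (down +)"
    return np.array(P,float), Ro.from_euler("ZY",[yaw,tilt],degrees=True)
def delta(p,Rs):
    "tool target: position p, tool x = stone x, z = -stone z"
    s=state(); R0=Ro.from_rotvec(s["ee_rot"]); Rt=Rs*Ro.from_euler("x",180,degrees=True)
    print("pos",s["ee_pos"].round(4),"tool yaw",np.degrees(np.arctan2(*R0.as_matrix()[[1,0],0])).round(1),"target",np.round(p,4))
    print(" travel in present axes cm",(R0.inv().apply(p-s["ee_pos"])*100).round(2),"rotvec",(R0.inv()*Rt).as_rotvec().round(3)," travel in target axes cm",(Rt.inv().apply(p-s["ee_pos"])*100).round(2))
E
python3 - <<'E'
from go import *
P,Rs=stone([.434,.224,0],111); delta(P+Rs.apply([.007,0,.16]),Rs)
# box corner: top view px vs side px for several heights
for h in(.04,.06,.08,.1): print(h,px2w("top",[(284,155),(203,152)],h)[:,:2].round(3).tolist(),px2w("side",[(205,191)],h)[:,:2].round(3).tolist())
E
```

```text
pos [ 0.1983 -0.513   0.1911] tool yaw 21.1 target [0.4315 0.2305 0.16  ]
 travel in present axes cm [ 48.56 -60.95   3.12] rotvec [-0.    -0.    -1.569]  travel in target axes cm [61.06 48.42  3.11]
0.04 [[0.672, 0.04], [0.655, 0.278]] [[0.71, -0.004]]
0.06 [[0.665, 0.04], [0.648, 0.274]] [[0.687, 0.035]]
0.08 [[0.659, 0.04], [0.642, 0.27]] [[0.663, 0.074]]
0.1 [[0.652, 0.04], [0.636, 0.266]] [[0.639, 0.112]]
```

```bash
python3 -m crank '{"travel":[[2.7,-3.39,0],[2.7,-3.39,0],[2.7,-3.39,0],[2.7,-3.39,0],[2.7,-3.39,0],[2.7,-3.39,0],[2.7,-3.39,0],[2.7,-3.39,0],[2.7,-3.39,0],[2.7,-3.39,0],[2.7,-3.39,0],[2.7,-3.39,0],[2.7,-3.39,0],[2.7,-3.39,0],[2.7,-3.39,0],[2.7,-3.39,0],[2.7,-3.39,0],[2.7,-3.39,0]],"angular":[[0,0,0],[0,0,0],[0,0,0],[0,0,0],[0,0,0],[0,0,0],[0,0,0],[0,0,0],[0,0,0],[0,0,0],[0,0,0],[0,0,0],[0,0,0],[0,0,0],[0,0,0],[0,0,0],[0,0,0],[0,0,0]],"hand":[0,0,0,0,0,0,0,0,0,0,0,0,0,0,0,0,0,0]}'
python3 -m crank '{"travel":[[0,0,0],[0,0,0],[0,0,0],[0,0,0],[0,0,0],[0,0,0],[0,0,0],[0,0,0],[0,0,0],[0,0,0],[0,0,0],[0,0,0],[0,0,0],[0,0,0]],"angular":[[0,0,-0.13],[0,0,-0.13],[0,0,-0.13],[0,0,-0.13],[0,0,-0.13],[0,0,-0.13],[0,0,-0.13],[0,0,-0.13],[0,0,-0.13],[0,0,-0.13],[0,0,-0.13],[0,0,-0.14],[0,0,0],[0,0,0]],"hand":[0,0,0,0,0,0,0,0,0,0,0,0,0,0]}'
python3 - <<'E'
from go import *
P,Rs=stone([.434,.224,0],111); delta(P+Rs.apply([.007,0,.007]),Rs)
E
```

```text
time_s: 3.65
ee_pos: [0.4319, 0.2334, 0.1913]
ee_rot: [3.088, 0.577, 0.001]
ft_force: [0.6, -0.2, 0.9]
width: 1.003
gripper_force: 0.0
time_s: 5.05
ee_pos: [0.4317, 0.2314, 0.1912]
ee_rot: [1.782, 2.587, 0.0]
ft_force: [-0.3, 0.0, 0.3]
width: 0.998
gripper_force: 0.0
pos [0.4317 0.2314 0.1912] tool yaw 110.9 target [0.4315 0.2305 0.007 ]
 travel in present axes cm [-0.07 -0.05 18.42] rotvec [ 0.     0.    -0.002]  travel in target axes cm [-0.07 -0.05 18.42]
```

Well tracked. Descend and grip.

```bash
python3 -m crank '{"travel":[[-0.07,-0.05,3.5],[0,0,3.5],[0,0,3.5],[0,0,3.0],[0,0,2.0],[0,0,1.5],[0,0,1.0],[0,0,0.4],[0,0,0],[0,0,0],[0,0,0],[0,0,0],[0,0,0],[0,0,0],[0,0,0],[0,0,0],[0,0,0],[0,0,0],[0,0,0],[0,0,0]],"angular":[[0,0,0],[0,0,0],[0,0,0],[0,0,0],[0,0,0],[0,0,0],[0,0,0],[0,0,0],[0,0,0],[0,0,0],[0,0,0],[0,0,0],[0,0,0],[0,0,0],[0,0,0],[0,0,0],[0,0,0],[0,0,0],[0,0,0],[0,0,0]],"hand":[0,0,0,0,0,0,0,0,0,255,255,255,255,255,255,255,255,255,255,255]}'
python3 -m crank '{"travel":[[0,0,-0.5],[0,0,-1.5],[0,0,-3],[0,0,-4],[0,0,-4],[0,0,-3],[0,0,0],[0,0,0]],"angular":[[0,0,0],[0,0,0],[0,0,0],[0,0,0],[0,0,0],[0,0,0],[0,0,0],[0,0,0]],"hand":[255,255,255,255,255,255,255,255]}'
python3 - <<'E'
from go import *
P,Rs=stone([.516,-.007,.032],174,8); delta(P+Rs.apply([.007,0,.037]),Rs)
E
```

```text
time_s: 7.05
ee_pos: [0.4317, 0.2306, 0.0072]
ee_rot: [1.777, 2.59, 0.001]
ft_force: [3.0, 0.5, -1.9]
width: 0.541
gripper_force: 26.5
time_s: 7.85
ee_pos: [0.4305, 0.2303, 0.1665]
ee_rot: [-1.777, -2.59, 0.002]
ft_force: [-1.5, -0.2, -3.8]
width: 0.538
gripper_force: 25.9
pos [0.4305 0.2303 0.1665] tool yaw 111.1 target [ 0.504  -0.0057  0.0677]
 travel in present axes cm [-24.66  -1.62   9.89] rotvec [-0.078 -0.126 -1.096]  travel in target axes cm [ -8.3  -22.7   11.15]
```

```bash
python3 -m crank '{"travel":[[-2,-0.1,0],[-4,-0.25,0],[-4,-0.25,0],[-4,-0.25,0],[-4,-0.25,0],[-4,-0.25,0],[-2.66,-0.27,0],[0,0,0],[0,0,0],[0,0,0],[0,0,0],[0,0,0],[0,0,0],[0,0,0],[0,0,0],[0,0,0],[0,0,0],[0,0,0],[0,0,0]],"angular":[[0,0,0],[0,0,0],[0,0,0],[0,0,0],[0,0,0],[0,0,0],[0,0,0],[0,0,-0.12],[0,0,-0.12],[0,0,-0.12],[0,0,-0.12],[0,0,-0.12],[0,0,-0.12],[0,0,-0.12],[0,0,-0.12],[0,0,-0.138],[0,-0.07,0],[0,-0.07,0],[0,0,0],[0,0,0]],"hand":[255,255,255,255,255,255,255,255,255,255,255,255,255,255,255,255,255,255,255]}'
python3 - <<'E'
from go import *
P,Rs=stone([.516,-.007,.032],174,8); delta(P+Rs.apply([.007,0,.037]),Rs)
E
```

```text
pos [0.4305 0.2303 0.1665] tool yaw 111.1 target [ 0.504  -0.0057  0.0677]
 travel in present axes cm [-24.66  -1.62   9.89] rotvec [-0.078 -0.126 -1.096]  travel in target axes cm [ -8.3  -22.7   11.15]invalid input
```

Row counts were unequal (20 angular vs 19); retyping.

```bash
python3 -m crank '{"travel":[[-2,-0.1,0],[-4,-0.25,0],[-4,-0.25,0],[-4,-0.25,0],[-4,-0.25,0],[-4,-0.25,0],[-2.66,-0.27,0],[0,0,0],[0,0,0],[0,0,0],[0,0,0],[0,0,0],[0,0,0],[0,0,0],[0,0,0],[0,0,0],[0,0,0],[0,0,0],[0,0,0]],"angular":[[0,0,0],[0,0,0],[0,0,0],[0,0,0],[0,0,0],[0,0,0],[0,0,0],[0,0,-0.12],[0,0,-0.12],[0,0,-0.12],[0,0,-0.12],[0,0,-0.12],[0,0,-0.12],[0,0,-0.12],[0,0,-0.12],[0,0,-0.138],[0,-0.07,0],[0,-0.07,0],[0,0,0]],"hand":[255,255,255,255,255,255,255,255,255,255,255,255,255,255,255,255,255,255,255]}'
python3 - <<'E'
from go import *
P,Rs=stone([.516,-.007,.032],174,8); delta(P+Rs.apply([.007,0,.037]),Rs)
im=read_camera("side")[90:240,190:390,::-1]; cv2.imwrite("pics/s1.png",cv2.resize(im,None,fx=3,fy=3,interpolation=2))
E
```

```text
time_s: 9.75
ee_pos: [0.5007, -0.0043, 0.1638]
ee_rot: [0.158, 3.005, -0.009]
ft_force: [0.2, -0.2, -3.7]
width: 0.539
gripper_force: 25.9
pos [ 0.5007 -0.0043  0.1638] tool yaw 174.0 target [ 0.504  -0.0057  0.0677]
 travel in present axes cm [ 0.94 -0.12  9.58] rotvec [ 0.001 -0.007 -0.   ]  travel in target axes cm [ 1.   -0.11  9.57]
```

View pics/s1.png

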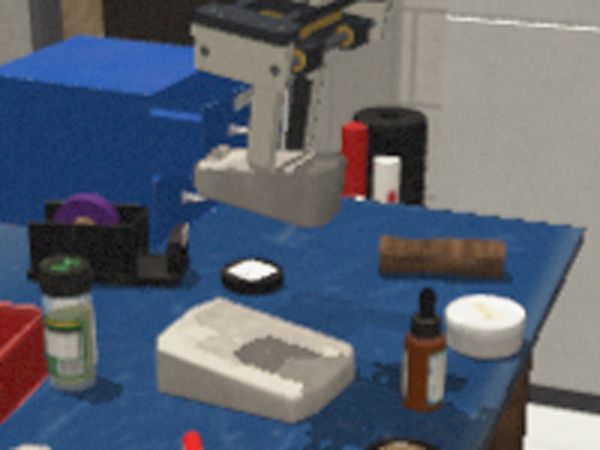

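Crop shows the big stone held thick end right (toward the robot), underside parallel to the footing slope below. Lower it.

```bash
python3 -m crank '{"travel":[[0.98,-0.12,1.5],[0,0,3],[0,0,3],[0,0,2.5],[0,0,1],[0,0,0.5],[0,0,0.3],[0,0,0.2],[0,0,0.1],[0,0,0]],"angular":[[0,-0.007,0],[0,0,0],[0,0,0],[0,0,0],[0,0,0],[0,0,0],[0,0,0],[0,0,0],[0,0,0],[0,0,0]],"hand":[255,255,255,255,255,255,255,255,255,255]}'
python3 - <<'E'
from go import *
P,Rs=stone([.516,-.007,.032],174,8); delta(P+Rs.apply([.007,0,.007]),Rs)
E
```

```text
time_s: 10.8
ee_pos: [0.5132, -0.0075, 0.0468]
ee_rot: [0.157, 2.989, -0.012]
ft_force: [-0.0, 0.1, -3.2]
width: 0.538
gripper_force: 26.0
pos [ 0.5132 -0.0075  0.0468] tool yaw 174.0 target [ 0.5081 -0.0062  0.038 ]
 travel in present axes cm [0.64 0.08 0.79] rotvec [-0.     0.009 -0.   ]  travel in target axes cm [0.63 0.08 0.8 ]
```

```bash
python3 -m crank '{"travel":[[0.63,0.08,0],[0,0,0.3],[0,0,0.2],[0,0,0.1],[0,0,0.1],[0,0,0]],"angular":[[0,0.008,0],[0,0,0],[0,0,0],[0,0,0],[0,0,0],[0,0,0]],"hand":[255,255,255,255,255,255]}'
python3 - <<'E'
from go import *
P,Rs=stone([.516,-.007,.032],174,8); delta(P+Rs.apply([.007,0,.007]),Rs)
E
```

```text
time_s: 11.4
ee_pos: [0.5077, -0.0061, 0.0382]
ee_rot: [0.157, 2.999, -0.011]
ft_force: [0.2, -0.4, -2.8]
width: 0.538
gripper_force: 26.0
pos [ 0.5077 -0.0061  0.0382] tool yaw 174.0 target [ 0.5081 -0.0062  0.038 ]
 travel in present axes cm [-0.04 -0.    0.03] rotvec [ 0.    -0.001 -0.   ]  travel in target axes cm [-0.04 -0.    0.03]
```

```bash
python3 -m crank '{"travel":[[0,0,0.05],[0,0,0.05],[0,0,0.05],[0,0,0]],"angular":[[0,0,0],[0,0,0],[0,0,0],[0,0,0]],"hand":[255,255,255,255]}'
```

```text
time_s: 11.8
ee_pos: [0.5079, -0.006, 0.0379]
ee_rot: [0.157, 2.998, -0.011]
ft_force: [-4.7, 1.3, 10.0]
width: 0.541
gripper_force: 28.8
```

Contact (10 N). Release, retreat along the tool axis.

```bash
python3 -m crank '{"travel":[[0,0,-0.05],[0,0,0],[0,0,0],[0,0,0],[0,0,0],[0,0,0],[0,0,0],[0,0,0],[0,0,-1],[0,0,-3],[0,0,-4],[0,0,-4],[0,0,0],[0,0,0]],"angular":[[0,0,0],[0,0,0],[0,0,0],[0,0,0],[0,0,0],[0,0,0],[0,0,0],[0,0,0],[0,0,0],[0,0,0],[0,0,0],[0,0,0],[0,0.07,0],[0,0.07,0]],"hand":[150,100,50,0,0,0,0,0,0,0,0,0,0,0]}'
python3 - <<'E'
from go import *
P,Rs=stone([.584,.230,0],150); delta(P+Rs.apply([0,0,.155]),Rs)
E
```

```text
time_s: 13.2
ee_pos: [0.4918, -0.0045, 0.1594]
ee_rot: [0.164, 3.135, -0.002]
ft_force: [-0.4, 0.1, -0.2]
width: 0.997
gripper_force: 0.0
pos [ 0.4918 -0.0045  0.1594] tool yaw 174.0 target [0.584 0.23  0.155]
 travel in present axes cm [-6.71 24.29  0.44] rotvec [-0.     0.002  0.419]  travel in target axes cm [ 3.74 24.92  0.44]
```

```bash
python3 -m crank '{"travel":[[-0.7,2.4,0],[-1,3.7,0],[-1,3.7,0],[-1,3.7,0],[-1,3.7,0],[-1,3.7,0],[-1.01,3.4,0],[0,0,0],[0,0,0],[0,0,0],[0,0,0],[0,0,0],[0,0,0]],"angular":[[0,0,0],[0,0,0],[0,0,0],[0,0,0],[0,0,0],[0,0,0],[0,0,0],[0,0,0.14],[0,0,0.14],[0,0,0.139],[0,0,0],[0,0,0],[0,0,0]],"hand":[0,0,0,0,0,0,0,0,0,0,0,0,0]}'
python3 - <<'E'
from go import *
P,Rs=stone([.584,.230,0],150); delta(P+Rs.apply([0,0,.005]),Rs)
for n,(y,x) in dict(side=(150,205),top=(165,240)).items():
    im=read_camera(n)[y:y+100,x:x+130,::-1]; cv2.imwrite(f"pics/b_{n}.png",cv2.resize(im,None,fx=4,fy=4,interpolation=2))
a=[cv2.imread(f"pics/b_{n}.png") for n in("side","top")]; cv2.imwrite("pics/b.png",cv2.resize(np.hstack(a),(800,308)))
E
```

```text
time_s: 14.5
ee_pos: [0.5834, 0.2302, 0.1564]
ee_rot: [-0.809, -3.035, 0.0]
ft_force: [0.4, 0.0, 0.8]
width: 1.0
gripper_force: 0.0
pos [0.5834 0.2302 0.1564] tool yaw 150.1 target [0.584 0.23  0.005]
 travel in present axes cm [-0.07  0.02 15.14] rotvec [-0.    -0.001  0.002]  travel in target axes cm [-6.000e-02  1.000e-02  1.514e+01]
```

View pics/b.png

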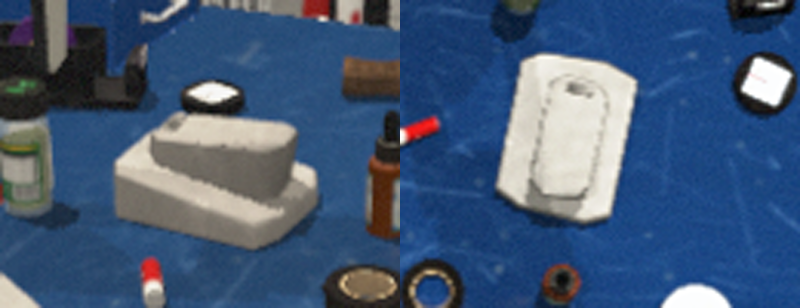

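The crop shows the big wedge lying flat and centred on the footing, thick end toward the robot and lip (top-view crop (577,90)) at the far end. Now grip the small wedge.

```bash
python3 -m crank '{"travel":[[-0.06,0,3],[0,0,3.5],[0,0,3.5],[0,0,2.5],[0,0,1.2],[0,0,0.8],[0,0,0.5],[0,0,0.14],[0,0,0],[0,0,0],[0,0,0],[0,0,0],[0,0,0],[0,0,0],[0,0,0],[0,0,0],[0,0,0],[0,0,0],[0,0,0],[0,0,0]],"angular":[[0,0,0],[0,0,0],[0,0,0],[0,0,0],[0,0,0],[0,0,0],[0,0,0],[0,0,0],[0,0,0],[0,0,0],[0,0,0],[0,0,0],[0,0,0],[0,0,0],[0,0,0],[0,0,0],[0,0,0],[0,0,0],[0,0,0],[0,0,0]],"hand":[0,0,0,0,0,0,0,0,0,255,255,255,255,255,255,255,255,255,255,255]}'
python3 -m crank '{"travel":[[0,0,-0.5],[0,0,-1.5],[0,0,-3],[0,0,-4],[0,0,-4],[0,0,-3],[0,0,-1.5],[0,0,0]],"angular":[[0,0,0],[0,0,0],[0,0,0],[0,0,0],[0,0,0],[0,0,0],[0,0,0],[0,0,0]],"hand":[255,255,255,255,255,255,255,255]}'
cat > tg.py <<'E'
from go import *
B,Rb=stone([.516,-.007,.032],174,8)             # big underside centre and frame (x at 174 dips 8)
bed=B+Rb.apply([.009,0,.0372]); Rs=Ro.from_euler("ZY",[174,-6],degrees=True)   # bed rises 6 towards 174
def small(h): return bed+Rs.apply([0,0,h]),Rs
top=bed+Rs.apply([0,0,.028])
E
python3 - <<'E'
from tg import *
print(bed,top); delta(*small(.085))
E
```

```text
time_s: 16.6
ee_pos: [0.5837, 0.23, 0.0046]
ee_rot: [-0.813, -3.033, 0.0]
ft_force: [0.2, -0.4, -0.4]
width: 0.105
gripper_force: 0.0
time_s: 17.4
ee_pos: [0.5858, 0.2305, 0.1843]
ee_rot: [0.812, 3.029, 0.005]
ft_force: [-0.7, -0.3, -0.1]
width: 0.008
gripper_force: 0.0
[ 0.50198753 -0.00552723  0.06758541] [ 0.5048983  -0.00583316  0.09543203]
pos [0.5858 0.2305 0.1843] tool yaw 150.0 target [ 0.5108 -0.0065  0.1521]
 travel in present axes cm [ -5.34 -24.28   3.13] rotvec [ 0.025  0.109 -0.418]  travel in target axes cm [  4.62 -24.35   3.72]
```

The fingers closed on nothing. Look.

Run:
```python
from go import *
A=[]
for n,(y,x) in dict(side=(200,160),top=(140,160)).items():
    im=read_camera(n)[y:y+100,x:x+130,::-1]; A.append(cv2.resize(im,(400,308),interpolation=2))
cv2.imwrite("pics/c.png",np.hstack(A))
print(place_of("small_wedge_center","side")[:4],place_of("small_wedge_center","top")[:4])
```

```text
[{'centre': [325.7, 236.3], 'confidence': 0.94}, {'centre': [291.8, 183.0], 'confidence': 0.69}, {'centre': [250.7, 201.7], 'confidence': 0.62}, {'centre': [176.8, 334.4], 'confidence': 0.43}] [{'centre': [178.6, 217.0], 'confidence': 0.6}]
```

View pics/c.png

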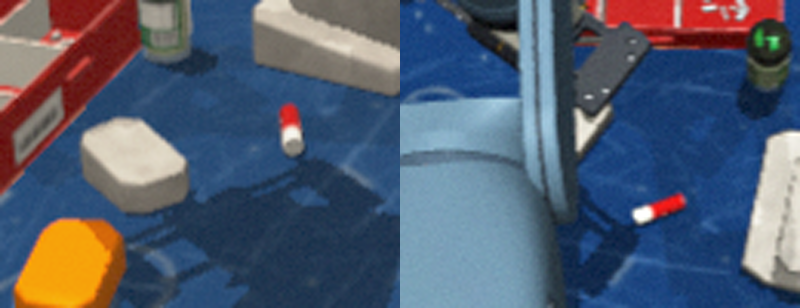

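Run:
```python
from go import *
s=state(); print(s["ee_pos"],s["width"])
for n in("side","top"):
    print(n,w2px(n,[[.584,.23,.014],s["ee_pos"]]).round(1).tolist())
im=read_camera("side"); m=seg("side",im,(203,251)); ys,xs=np.nonzero(m); print(m.sum(),xs.min(),xs.max(),ys.min(),ys.max(),xs.mean(),ys.mean())
a=cv2.imread("pics/side0.png")[:,:,::-1]; m=seg("side",a,(203,251)); ys,xs=np.nonzero(m); print(m.sum(),xs.min(),xs.max(),ys.min(),ys.max(),xs.mean(),ys.mean())
x,y=w2px("side",s["ee_pos"])[0].round().astype(int); b=np.ascontiguousarray(im[60:290,100:340,::-1]); cv2.circle(b,(int(x)-100,int(y)-60),2,(0,255,255)); cv2.imwrite("pics/d.png",cv2.resize(b,None,fx=2.5,fy=2.5,interpolation=2))
```

```text
[0.58302943 0.22977751 0.17837947] 0.0035545463896872066
side [[203.3, 254.0], [197.4, 181.3]]
top [[216.9, 179.1], [209.0, 162.8]]Traceback (most recent call last):
  File "<stdin>", line 5, in <module>
NameError: name 'seg' is not defined. Did you mean: 'set'?
```

Run:
```python
from fit import *
s=state()
im=read_camera("side")
for a in(im,cv2.imread("pics/side0.png")[:,:,::-1]):
    m=seg("side",a,(203,251)); ys,xs=np.nonzero(m); print(m.sum(),xs.min(),xs.max(),ys.min(),ys.max(),xs.mean(),ys.mean())
x,y=w2px("side",s["ee_pos"])[0].round().astype(int); b=np.ascontiguousarray(im[60:290,100:340,::-1]); cv2.circle(b,(int(x)-100,int(y)-60),2,(0,255,255)); cv2.imwrite("pics/d.png",cv2.resize(b,None,fx=2.5,fy=2.5,interpolation=2))
```

```text
832 187 222 239 269 203.88341346153845 254.24759615384616
828 187 221 239 269 203.8719806763285 254.2608695652174
```

View pics/d.png

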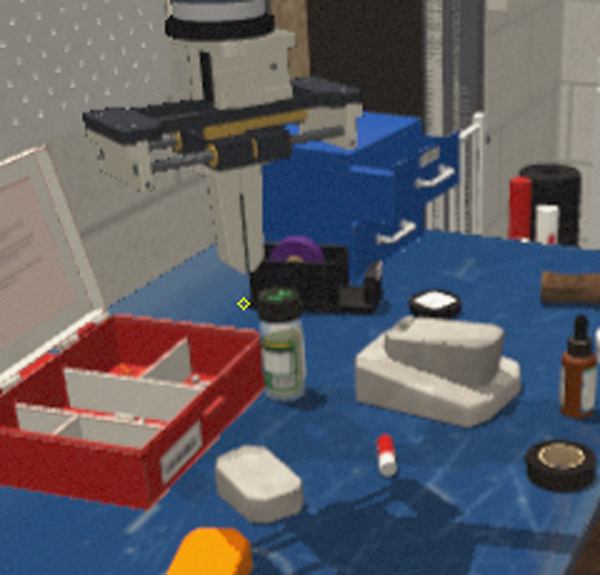

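The image shows the shut fingertips at about (200,169), but the reported TCP projects to (197,181). The tips are really about 25 mm above the reported TCP, so the fingers closed above the small stone, which hasn't moved. The big stone was held only by its upper edge. I'll descend further, feeling for the bench.

```bash
python3 -c "
from cell import r; print(r.hold_point_z)"; python3 -m crank '{"travel":[[0,0,0],[0,0,0],[0,0,0],[0,0,0],[0,0,0],[0,0,0],[0,0,0],[0,0,0],[0,0,3],[0,0,3.5],[0,0,3.5],[0,0,3],[0,0,2],[0,0,1.2],[0,0,0.8],[0,0,0.5],[0,0,0.5],[0,0,0]],"angular":[[0,0,0],[0,0,0],[0,0,0],[0,0,0],[0,0,0],[0,0,0],[0,0,0],[0,0,0],[0,0,0],[0,0,0],[0,0,0],[0,0,0],[0,0,0],[0,0,0],[0,0,0],[0,0,0],[0,0,0],[0,0,0]],"hand":[0,0,0,0,0,0,0,0,0,0,0,0,0,0,0,0,0,0]}'
```

```text
0.0188
time_s: 19.5
ee_pos: [0.5839, 0.23, -0.0003]
ee_rot: [-0.813, -3.034, 0.0]
ft_force: [-0.1, -0.0, 0.1]
width: 0.997
gripper_force: 0.0
```

```bash
python3 -m crank '{"travel":[[0,0,0.2],[0,0,0.2],[0,0,0.1],[0,0,0]],"angular":[[0,0,0],[0,0,0],[0,0,0],[0,0,0]],"hand":[0,0,0,0]}'
```

```text
time_s: 19.9
ee_pos: [0.5837, 0.23, -0.0054]
ee_rot: [-0.813, -3.033, 0.0]
ft_force: [0.4, -0.5, 0.2]
width: 1.0
gripper_force: 0.0
```

```bash
python3 -m crank '{"travel":[[0,0,0.2],[0,0,0.2],[0,0,0.2],[0,0,0.1],[0,0,0]],"angular":[[0,0,0],[0,0,0],[0,0,0],[0,0,0],[0,0,0]],"hand":[0,0,0,0,0]}'
```

```text
time_s: 20.4
ee_pos: [0.5835, 0.23, -0.0127]
ee_rot: [-0.813, -3.033, 0.001]
ft_force: [0.4, 0.3, 0.5]
width: 0.999
gripper_force: 0.0
```

```bash
python3 -m crank '{"travel":[[0,0,0.15],[0,0,0.15],[0,0,0]],"angular":[[0,0,0],[0,0,0],[0,0,0]],"hand":[0,0,0]}'
python3 - <<'E'
from fit import *
s=state(); im=read_camera("side"); b=np.ascontiguousarray(im[190:290,150:280,::-1]); p=w2px("side",[s["ee_pos"]])[0]; cv2.circle(b,(int(round(p[0]))-150,int(round(p[1]))-190),1,(0,255,255)); cv2.imwrite("pics/e.png",cv2.resize(b,None,fx=5,fy=5,interpolation=2))
E
```

```text
time_s: 20.7
ee_pos: [0.5835, 0.23, -0.0157]
ee_rot: [-0.813, -3.033, 0.001]
ft_force: [-0.0, 0.8, 0.3]
width: 1.0
gripper_force: 0.0
```

View pics/e.png

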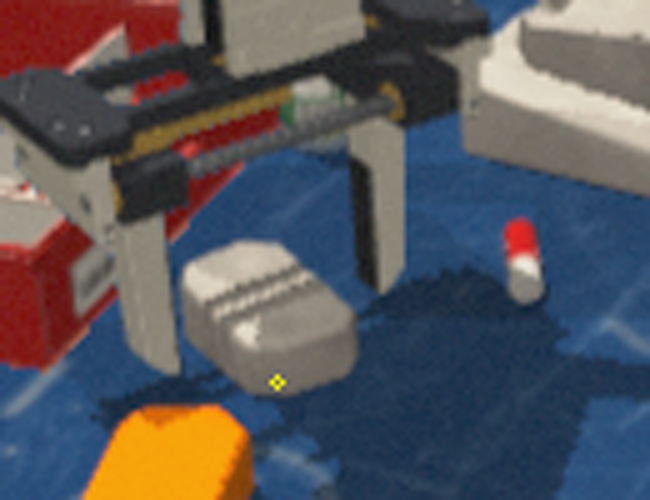

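Crop: the fingers straddle the stone (tips at crop (170,375) and (385,293), stone centred between), about 5 mm above the bench. Grip.

```bash
python3 -m crank '{"travel":[[0,0,0],[0,0,0],[0,0,0],[0,0,0],[0,0,0],[0,0,0],[0,0,0],[0,0,0],[0,0,0],[0,0,0]],"angular":[[0,0,0],[0,0,0],[0,0,0],[0,0,0],[0,0,0],[0,0,0],[0,0,0],[0,0,0],[0,0,0],[0,0,0]],"hand":[255,255,255,255,255,255,255,255,255,255]}'
python3 -m crank '{"travel":[[0,0,-0.5],[0,0,-1.5],[0,0,-3],[0,0,-4],[0,0,-4],[0,0,-3],[0,0,-1.5],[0,0,0]],"angular":[[0,0,0],[0,0,0],[0,0,0],[0,0,0],[0,0,0],[0,0,0],[0,0,0],[0,0,0]],"hand":[255,255,255,255,255,255,255,255]}'
python3 - <<'E'
from tg import *
delta(*small(.044))
E
```

```text
time_s: 21.75
ee_pos: [0.5839, 0.2301, -0.0154]
ee_rot: [-0.813, -3.034, -0.0]
ft_force: [0.4, 1.3, -0.8]
width: 0.534
gripper_force: 30.0
time_s: 22.55
ee_pos: [0.5856, 0.2303, 0.1639]
ee_rot: [0.812, 3.03, 0.004]
ft_force: [-0.2, -0.6, -1.9]
width: 0.531
gripper_force: 30.0
pos [0.5856 0.2303 0.1639] tool yaw 150.0 target [ 0.5066 -0.006   0.1113]
 travel in present axes cm [ -4.95 -24.43   5.18] rotvec [ 0.025  0.108 -0.419]  travel in target axes cm [  4.81 -24.32   5.79]
```

Small wedge held at the expected width. Carry over.

```bash
python3 -m crank '{"travel":[[-0.5,-2.4,0],[-0.8,-4,0],[-0.8,-4,0],[-0.8,-4,0],[-0.8,-4,0],[-0.8,-4,0],[-0.45,-2.03,0],[0,0,0],[0,0,0],[0,0,0],[0,0,0],[0,0,0],[0,0,0],[0,0,0]],"angular":[[0,0,0],[0,0,0],[0,0,0],[0,0,0],[0,0,0],[0,0,0],[0,0,0],[0,0,-0.14],[0,0,-0.14],[0,0,-0.139],[0,0.105,0],[0,0,0],[0,0,0],[0,0,0]],"hand":[255,255,255,255,255,255,255,255,255,255,255,255,255,255]}'
python3 - <<'E'
from tg import *
delta(*small(.0045))
E
```

```text
time_s: 23.95
ee_pos: [0.504, -0.0061, 0.1593]
ee_rot: [-0.159, -3.032, -0.009]
ft_force: [0.4, 0.5, -2.4]
width: 0.531
gripper_force: 30.0
pos [ 0.504  -0.0061  0.1593] tool yaw 174.0 target [ 0.5025 -0.0056  0.0721]
 travel in present axes cm [-0.77  0.03  8.69] rotvec [ 0.    -0.001 -0.   ]  travel in target axes cm [-0.76  0.04  8.69]
```

```bash
python3 -m crank '{"travel":[[-0.77,0.03,1.5],[0,0,2.5],[0,0,2.5],[0,0,1.5],[0,0,0.69],[0,0,0],[0,0,0]],"angular":[[0,0,0],[0,0,0],[0,0,0],[0,0,0],[0,0,0],[0,0,0],[0,0,0]],"hand":[255,255,255,255,255,255,255]}'
python3 - <<'E'
from tg import *
delta(*small(-.0155))
im={n:read_camera(n) for n in("side","top")}
A=[cv2.resize(im["side"][140:240,205:335,::-1],(400,308),interpolation=2),cv2.resize(im["top"][165:265,240:370,::-1],(400,308),interpolation=2)]
cv2.imwrite("pics/f.png",np.hstack(A))
E
```

```text
time_s: 24.65
ee_pos: [0.5036, -0.0059, 0.0734]
ee_rot: [-0.159, -3.033, -0.008]
ft_force: [0.3, -0.6, -1.9]
width: 0.537
gripper_force: 30.0
pos [ 0.5036 -0.0059  0.0734] tool yaw 174.0 target [ 0.5004 -0.0054  0.0522]
 travel in present axes cm [0.11 0.02 2.14] rotvec [-0.     0.001 -0.   ]  travel in target axes cm [0.11 0.02 2.15]
```

View pics/f.png

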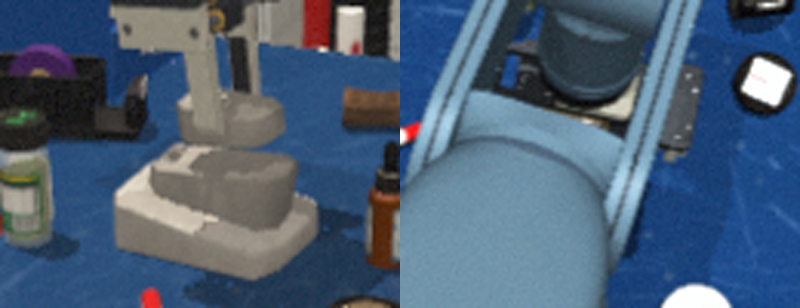

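The small stone hovers about 20 mm above the bed, clear of the lip (crop (180,155)). Lower it.

```bash
python3 -m crank '{"travel":[[0.11,0.02,0.8],[0,0,0.5],[0,0,0.3],[0,0,0.2],[0,0,0.1],[0,0,0.1],[0,0,0]],"angular":[[0,0,0],[0,0,0],[0,0,0],[0,0,0],[0,0,0],[0,0,0],[0,0,0]],"hand":[255,255,255,255,255,255,255]}'
```

```text
time_s: 25.45
ee_pos: [0.4999, -0.0053, 0.0526]
ee_rot: [-0.159, -3.032, -0.008]
ft_force: [0.5, -0.2, -1.5]
width: 0.533
gripper_force: 30.0
```

```bash
python3 -m crank '{"travel":[[0,0,0.05],[0,0,0.05],[0,0,0]],"angular":[[0,0,0],[0,0,0],[0,0,0]],"hand":[255,255,255]}'
```

```text
time_s: 25.75
ee_pos: [0.4999, -0.0053, 0.0517]
ee_rot: [-0.159, -3.032, -0.008]
ft_force: [-0.1, 0.2, -1.7]
width: 0.53
gripper_force: 30.0
```

```bash
python3 -m crank '{"travel":[[0,0,0.05],[0,0,0.05],[0,0,0]],"angular":[[0,0,0],[0,0,0],[0,0,0]],"hand":[255,255,255]}'
```

```text
time_s: 26.05
ee_pos: [0.4999, -0.0053, 0.0517]
ee_rot: [-0.159, -3.032, -0.008]
ft_force: [-1.3, 0.0, 6.5]
width: 0.534
gripper_force: 30.0
```

```bash
python3 -m crank '{"travel":[[0,0,0.05],[0,0,0]],"angular":[[0,0,0],[0,0,0]],"hand":[255,255]}'
```

```text
time_s: 26.25
ee_pos: [0.4999, -0.0053, 0.0517]
ee_rot: [-0.159, -3.033, -0.008]
ft_force: [-3.2, 0.2, 9.8]
width: 0.537
gripper_force: 30.0
```

Contact. Release, retreat, level the tool.

```bash
python3 -m crank '{"travel":[[0,0,-0.1],[0,0,0],[0,0,0],[0,0,0],[0,0,0],[0,0,0],[0,0,0],[0,0,0],[0,0,-1],[0,0,-3],[0,0,-4],[0,0,-4],[0,0,-1],[0,0,0],[0,0,0]],"angular":[[0,0,0],[0,0,0],[0,0,0],[0,0,0],[0,0,0],[0,0,0],[0,0,0],[0,0,0],[0,0,0],[0,0,0],[0,0,0],[0,0,0],[0,-0.105,0],[0,0,0],[0,0,0]],"hand":[150,100,50,0,0,0,0,0,0,0,0,0,0,0,0]}'
python3 - <<'E'
from tg import *
w=[]
for n in("top",):
    m=silhouettes("cork_center",n)[0]["mask"]; ys,xs=np.nonzero(m); w=px2w(n,np.c_[xs,ys],.03)[:,:2]; print("cork",cv2.minAreaRect((w*1000).astype(np.float32)),w.mean(0))
for d in place_of("cork_center","side")[:1]+place_of("cork_center","top")[:1]: print(d)
print(w2px("side",[[.433,-.279,.018]]),w2px("top",[[.433,-.279,.018]]))
P,Rs=stone([.433,-.279,0],191); delta(P+[0,0,.15],Rs)
E
```

```text
time_s: 27.75
ee_pos: [0.5128, -0.0066, 0.181]
ee_rot: [-0.165, -3.136, -0.0]
ft_force: [0.7, 0.4, -0.0]
width: 0.998
gripper_force: 0.0
cork ((431.9481201171875, -278.6274719238281), (118.01655578613281, 45.853572845458984), 12.709890365600586) [ 0.43146087 -0.27871303]
{'centre': [179.1, 336.7], 'confidence': 0.94}
{'centre': [246.1, 386.5], 'confidence': 0.87}
[[335.6712019  175.77488092]] [[385.37165492 248.58782252]]
pos [ 0.5131 -0.0067  0.1793] tool yaw 174.0 target [ 0.433 -0.279  0.15 ]
 travel in present axes cm [  5.1  -27.92   2.95] rotvec [ 0.001 -0.004 -0.297]  travel in target axes cm [ 13.05 -25.2    2.93]
```

```bash
python3 -m crank '{"travel":[[0.45,-2.4,0],[0.75,-4.2,0],[0.75,-4.2,0],[0.75,-4.2,0],[0.75,-4.2,0],[0.75,-4.2,0],[0.9,-4.5,0],[0,0,0],[0,0,0],[0,0,0],[0,0,0],[0,0,0]],"angular":[[0,0,0],[0,0,0],[0,0,0],[0,0,0],[0,0,0],[0,0,0],[0,0,0],[0,0,-0.1],[0,0,-0.1],[0,0,-0.107],[0,0,0],[0,0,0]],"hand":[0,0,0,0,0,0,0,0,0,0,0,0]}'
python3 - <<'E'
from tg import *
P,Rs=stone([.4325,-.2785,0],191.5); delta(P+[0,0,-.014],Rs)
from fit import *
ims={n:read_camera(n) for n in("top","side")}
A=[cv2.resize(ims["side"][120:240,205:335,::-1],(400,369),interpolation=2),cv2.resize(ims["top"][150:270,240:370,::-1],(400,369),interpolation=2)]
cv2.imwrite("pics/g.png",np.hstack(A))
bed_c=bed+Ro.from_euler("ZY",[174,-6],degrees=True).apply([0,0,.028]); print(w2px("top",[bed_c]),w2px("side",[bed_c]))
E
```

```text
time_s: 29.1
ee_pos: [0.4334, -0.2788, 0.1795]
ee_rot: [0.312, -3.124, -0.003]
ft_force: [0.3, 0.6, 0.5]
width: 0.999
gripper_force: 0.0
pos [ 0.4334 -0.2788  0.1795] tool yaw -168.6 target [ 0.4325 -0.2785 -0.014 ]
 travel in present axes cm [ 0.04  0.   19.35] rotvec [ 0.002 -0.002 -0.001]  travel in target axes cm [ 0.09  0.04 19.35]
[[294.73593108 208.42509366]] [[279.22239964 182.01372013]]
```

View pics/g.png

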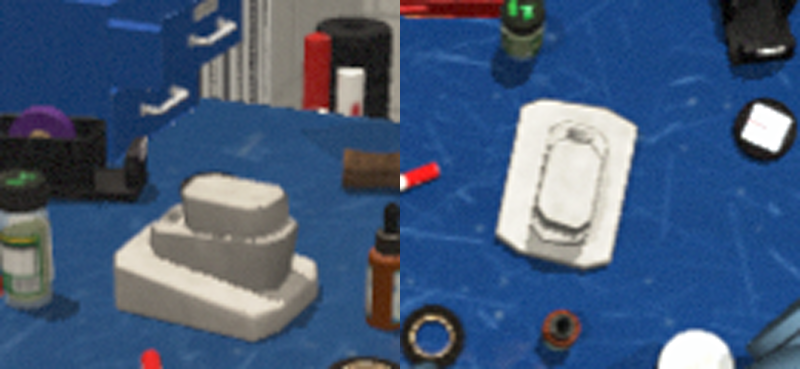

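The small wedge lies flat and aligned on the bed, with its top centre at about (296,208) in the top view against a predicted (295,208). Picture budget is used up. Now grip the cork, feeling on the way down.

```bash
python3 -m crank '{"travel":[[0.04,0,3],[0,0,4],[0,0,4],[0,0,3.5],[0,0,2],[0,0,1.2],[0,0,0.8],[0,0,0.4],[0,0,0.3],[0,0,0]],"angular":[[0,0,0],[0,0,0],[0,0,0],[0,0,0],[0,0,0],[0,0,0],[0,0,0],[0,0,0],[0,0,0],[0,0,0]],"hand":[0,0,0,0,0,0,0,0,0,0]}'
python3 -m crank '{"travel":[[0,0,0],[0,0,0],[0,0,0],[0,0,0],[0,0,0],[0,0,0],[0,0,0],[0,0,0],[0,0,0],[0,0,0]],"angular":[[0,0,0],[0,0,0],[0,0,0],[0,0,0],[0,0,0],[0,0,0],[0,0,0],[0,0,0],[0,0,0],[0,0,0]],"hand":[255,255,255,255,255,255,255,255,255,255]}'
```

```text
time_s: 30.2
ee_pos: [0.4333, -0.2793, -0.011]
ee_rot: [0.317, -3.125, 0.001]
ft_force: [0.4, 0.5, -0.7]
width: 1.002
gripper_force: 0.0
time_s: 31.2
ee_pos: [0.433, -0.2789, -0.0115]
ee_rot: [0.317, -3.125, -0.0]
ft_force: [-0.5, -0.6, -0.6]
width: 0.414
gripper_force: 28.0
```

```bash
python3 -m crank '{"travel":[[0,0,-0.5],[0,0,-2],[0,0,-4],[0,0,-4],[0,0,-4],[0,0,-4],[0,0,-2],[0,0,0],[0,0,0],[0,0,0]],"angular":[[0,0,0],[0,0,0],[0,0,0],[0,0,0],[0,0,0],[0,0,0],[0,0,0],[0,0,0.1],[0,0,0.1],[0,0,0.107]],"hand":[255,255,255,255,255,255,255,255,255,255]}'
python3 - <<'E'
from tg import *
P,Rs=stone([.504,-.0058,.0839],174); delta(P+[0,0,.03],Rs)
E
```

```text
time_s: 32.2
ee_pos: [0.433, -0.2788, 0.1941]
ee_rot: [-0.171, -3.136, 0.0]
ft_force: [0.1, -0.5, -0.6]
width: 0.418
gripper_force: 28.1
pos [ 0.433  -0.2788  0.1941] tool yaw 173.8 target [ 0.504  -0.0058  0.1139]
 travel in present axes cm [-4.09 27.91  8.01] rotvec [-0.    -0.001 -0.004]  travel in target axes cm [-4.2  27.89  8.02]
```

```bash
python3 -m crank '{"travel":[[-0.35,2.4,0],[-0.62,4.2,0],[-0.62,4.2,0],[-0.62,4.2,0],[-0.62,4.2,0],[-0.62,4.2,0],[-0.4,2.8,0],[-0.24,1.71,0],[0,0,0],[0,0,0],[0,0,0]],"angular":[[0,0,0],[0,0,0],[0,0,0],[0,0,0],[0,0,0],[0,0,0],[0,0,0],[0,0,0],[0,0,0],[0,0,0],[0,0,0]],"hand":[255,255,255,255,255,255,255,255,255,255,255]}'
python3 - <<'E'
from tg import *
P,Rs=stone([.504,-.0058,.0839],174); delta(P+[0,0,.02],Rs)
E
```

```text
time_s: 33.3
ee_pos: [0.5027, -0.0064, 0.1935]
ee_rot: [-0.166, -3.136, 0.0]
ft_force: [0.4, 0.4, -0.1]
width: 0.418
gripper_force: 28.1
pos [ 0.5027 -0.0064  0.1935] tool yaw 174.0 target [ 0.504  -0.0058  0.1039]
 travel in present axes cm [-0.13  0.08  8.96] rotvec [-0.    -0.001 -0.001]  travel in target axes cm [-0.12  0.08  8.96]
```

```bash
python3 -m crank '{"travel":[[-0.12,0.08,1.5],[0,0,3],[0,0,2.5],[0,0,1.5],[0,0,0.9],[0,0,0.6],[0,0,0.4],[0,0,0.3],[0,0,0.2],[0,0,0]],"angular":[[0,0,0],[0,0,0],[0,0,0],[0,0,0],[0,0,0],[0,0,0],[0,0,0],[0,0,0],[0,0,0],[0,0,0]],"hand":[255,255,255,255,255,255,255,255,255,255]}'
```

```text
time_s: 34.3
ee_pos: [0.5044, -0.005, 0.0846]
ee_rot: [-0.164, -3.137, 0.0]
ft_force: [-0.4, 0.5, -0.3]
width: 0.419
gripper_force: 28.1
```

```bash
python3 -m crank '{"travel":[[0,0,0.07],[0,0,0.07],[0,0,0]],"angular":[[0,0,0],[0,0,0],[0,0,0]],"hand":[255,255,255]}'
```

```text
time_s: 34.6
ee_pos: [0.5043, -0.005, 0.0833]
ee_rot: [-0.164, -3.137, 0.0]
ft_force: [-0.5, -0.1, 0.3]
width: 0.419
gripper_force: 28.0
```

```bash
python3 -m crank '{"travel":[[0,0,0.05],[0,0,0]],"angular":[[0,0,0],[0,0,0]],"hand":[255,255]}'
```

```text
time_s: 34.8
ee_pos: [0.5044, -0.0049, 0.0832]
ee_rot: [-0.164, -3.137, 0.0]
ft_force: [-1.0, 1.4, 5.7]
width: 0.415
gripper_force: 28.0
```

```bash
python3 -m crank '{"travel":[[0,0,0.05],[0,0,0]],"angular":[[0,0,0],[0,0,0]],"hand":[255,255]}'
```

```text
time_s: 35.0
ee_pos: [0.5044, -0.0049, 0.0831]
ee_rot: [-0.164, -3.137, 0.0]
ft_force: [-3.5, 0.6, 8.6]
width: 0.414
gripper_force: 28.1
```

```bash
python3 -m crank '{"travel":[[0,0,0.05],[0,0,0]],"angular":[[0,0,0],[0,0,0]],"hand":[255,255]}'
```

```text
time_s: 35.2
ee_pos: [0.5045, -0.0049, 0.0831]
ee_rot: [0.164, 3.137, -0.0]
ft_force: [-3.0, 1.1, 12.0]
width: 0.415
gripper_force: 28.2
```

Contact. Unload, release, retreat and move aside to check.

```bash
python3 -m crank '{"travel":[[0,0,-0.1],[0,0,-0.05],[0,0,0],[0,0,0],[0,0,0],[0,0,0],[0,0,0],[0,0,0],[0,0,0],[0,0,-1],[0,0,-3],[0,0,-4],[0,0,-3],[0,-2,0],[0,-4,0],[0,-4,0],[0,-4,0],[0,-4,0],[0,-4,0],[0,0,0]],"angular":[[0,0,0],[0,0,0],[0,0,0],[0,0,0],[0,0,0],[0,0,0],[0,0,0],[0,0,0],[0,0,0],[0,0,0],[0,0,0],[0,0,0],[0,0,0],[0,0,0],[0,0,0],[0,0,0],[0,0,0],[0,0,0],[0,0,0],[0,0,0]],"hand":[255,255,150,100,50,0,0,0,0,0,0,0,0,0,0,0,0,0,0,0]}'
python3 - <<'E'
from tg import *
c=top+[0,0,.018]; print("expect",w2px("side",[c]).round(1),w2px("top",[c]).round(1))
for n in("side","top"):
    read_camera(n); print(n,[(d["centre"],round(d["confidence"],2)) for d in place_of("cork_center",n)][:2],[(d["centre"],round(d["confidence"],2)) for d in place_of("small_wedge_center",n)][:4])
    s=silhouettes("cork_center",n)
    if s: 
        m=s[0]["mask"]; ys,xs=np.nonzero(m); print(n,s[0]["bbox"],m.sum(),cv2.minAreaRect(np.c_[xs,ys].astype(np.float32)))
# expected cork outline bbox
Y=Ro.from_euler("Z",174,degrees=True)
B=np.array([[x,y,z] for x in(-.06,.06) for y in(-.023,.023) for z in(0,.036)])
for t in(-5,0,5):
    V=top+(Y*Ro.from_euler("y",t,degrees=True)).apply(B); p=w2px("side",V); print("model tilt",t,p.min(0).round(1),p.max(0).round(1),cv2.minAreaRect(p.astype(np.float32))[2])
E
```

```text
time_s: 37.2
ee_pos: [0.4808, -0.2286, 0.1937]
ee_rot: [-0.172, -3.137, 0.004]
ft_force: [0.8, 0.2, -0.2]
width: 1.0
gripper_force: 0.0
expect [[279.2 175. ]] [[295.1 207.1]]
side [([176.1, 277.9], 0.58)] [([290.8, 180.1], 0.75), ([326.6, 235.1], 0.72), ([187.3, 279.3], 0.57)]
side [255.8, 166.2, 304.7, 189.0] 745 ((280.44232177734375, 175.2884521484375), (52.75524139404297, 15.689291000366211), 11.309932708740234)
top [([205.5, 295.9], 0.62)] [([225.6, 148.8], 0.76), ([182.5, 177.4], 0.67), ([209.3, 295.4], 0.57)]
top [283.4, 181.0, 307.6, 230.2] 698 ((293.923095703125, 207.38461303710938), (17.258220672607422, 46.283409118652344), 11.309932708740234)
model tilt -5 [251.2 162.7] [306.1 188. ] 4.985151290893555
model tilt 0 [252.2 160.9] [306.5 190.1] 10.15366268157959
model tilt 5 [252.6 159.1] [307.6 192.2] 15.15816879272461
```

The cork sits at the expected pixels in both views. Its tilt is about 1° by the model (11.3 vs 10.2). Let the arm settle and hand in.

```bash
python3 -m crank '{"travel":[[0,0,0],[0,0,0],[0,0,0],[0,0,0]],"angular":[[0,0,0],[0,0,0],[0,0,0],[0,0,0]],"hand":[0,0,0,0]}'; python3 -c "
from cell import *; print(hand_in())"
```

```text
time_s: 38.0
ee_pos: [0.4813, -0.2237, 0.193]
ee_rot: [-0.164, -3.136, -0.0]
ft_force: [-0.6, -0.7, -0.5]
width: 1.001
gripper_force: 0.0
the job is handed in; nothing more can be done
None
```

The perch is stacked and handed in at about 38 s: both wedges are lengthwise with their slopes cancelling, and the cork is centred and within about 1° of level by the final camera check; the hand-in gave no verdict.

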